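# Make up two glazing kits for the ceramics class

## Robot

A 6-joint arm with a two-finger parallel gripper is mounted at the origin on the work surface. World frame = base frame: x ahead of the robot, y to its left, z up, the work surface at z = 0. Lengths are in m, angles in rad, forces in N, time in s.
With the tool pointing down it reaches from about 0.3 to 0.875 m from the base axis. Payload 4.2 kg.
Tool frame: the origin (TCP) lies on the centre line of the jaws, within the pads' length; the fingertips stand 19 mm ahead of it and the grasp point (between the pads) is the TCP; z points along the fingers, y is the line along which they close (so a half turn about z gives the same grasp; the last joint's range is limited). The gripper opens to 85 mm and grips with 20 to 120 N. Pads are 22 mm wide; open, the fingers measure 114 mm over their backs; the gripper's body (76 mm by 85 mm) begins 54 mm behind the grasp point. The pads swing forward as they close: fully open they stand 13 mm farther back than shut.
Start: joints at [1.163, 0.32, 1.565, -0, 1.257, -0.02], TCP at [0.217, 0.532, 0.222] pointing down, gripper open.
Joint ranges: [-3.11, 3.11], [-0.84, 2.01], [0.21, 2.61], [-1.34, 4.49], [0.05, 2.63], [-2.56, 2.56]. Speed limits (rad/s): [2.57, 2.57, 3.14, 3.14, 3.14, 3.14].

## Interface

Orientations are given as a unit quaternion [x, y, z, w].
In Python, from plant import manip gives the robot as it stands.
- The arm moves only by the tool arm_command, never from a script. Its argument "rows" is a list that holds one entry, the list of rows, each a list of 7 numbers: the shift along the world's x, y, z in m, then the turn, a rotation vector about the world's x, y, z in rad, then the finger opening in m, from 0 to 0.0854. A call has 1 to 20 rows; each row shifts and turns the commanded pose from where the row before left it; what a row does not reach is not made up. A row lasts 1/10 s, in which the tool goes at most 50 mm and 8.59 degrees, less where a joint would pass 70% of its speed; a pose out of reach is approached as far as the arm can. A call is refused whole if a number of a shift passes 0.05 or a number of a turn 0.15, either way. A call with a gripper value outside its range is refused whole. The fingers move at their own pace and stop on an object; the grip force is fixed at half the most. Time passes only in rows, so rows that do not move let the fingers close. It gives the time, the measured TCP pose, the force, the opening and the grip force at its end, in the units of the state.
- manip.get_state(): the state, without advancing time (a new reading comes with each control period).
- manip.camera(name): name is "side" or "top" or "wrist"; returns the picture (420x560x3 uint8, red, green, blue); there is no depth.
- manip.camera_model(name): a dict with "K" (3x3 intrinsics, pixels), "k1" (the pictures are not rectified: a ray, as slopes to the right and down, at radius r is drawn at 1 + k1 r^2 times it, then the intrinsics apply), "world_from_camera" (4x4, takes a point from camera to world coordinates); the wrist camera has in their place "T_tool_cam" (4x4, takes a point from camera to tool coordinates, whose origin is the TCP and whose axes are the flange's). Camera axes: x right, y up, looking along -z (the intrinsics and any distortion apply to the point x, -y, -z); pixel columns grow to the right and rows downward; lengths in m; the calibration is good to about 2 mm. A picture is of the moment at which its call begins: read the wrist's pose just before it. camera_model takes no time and is no camera call.
- manip.close_job(): hands the job in; it is judged then, once.
Trained networks look in the newest picture that a camera, given by its name, has taken for a name from the list of things; names that differ only in an ending like _2 or _b are one class to them, and where a whole thing is asked for, a point or a joint stands for the part that bears it (a point fixed in the world has none). Each returns a list of dicts, best first, with "score" (0 to 1); they miss things now and then, are a little off and sometimes report something else, mostly with a low value. They report only what shows in the picture. A call takes as long as a camera call. They do not tell look-alikes from the thing itself.
- manip.recognise(target, camera): "rect" ([left, top, width, height] in pixels, round what is visible of it).
- manip.trace(target, camera): "region" (420x560 bool, what is visible of it) and "rect" ([left, top, width, height] in pixels, round what is visible of it).
- manip.pinpoint(target, camera): "position" ([column, row] in pixels: a listed point, or the origin of a listed thing).
The state is a dict: "t": time; "q": joint angles; "joint_vel": joint speeds; "effort": joint torques, N m; "ee_pos": TCP position; "eef_rot": TCP orientation; "ft_force": force on the tool from outside, world axes, zero at the start; "torque": the same for the moment, N m; "grip_width": finger opening in m; "gripper_force": force on a finger pad.
Only numpy, scipy, OpenCV 4.12 (cv2) and the standard library are available. Lean on these libraries where they do the work, as an engineer would, in place of code of your own. Each camera call takes 0.05 s, during which the arm holds its last target. There are 200 camera calls.

## Task

Make up the two glazing kits. The red tray gets the blue glaze jar, standing in the middle of the round cork mat, and the terracotta test tile, standing upright in the plain half; the grey tray gets the yellow glaze jar, standing in the middle of its cork mat, and the white pot, upright in the plain half with its lid seated properly on it. Leave the green jar, the brush tub and the bowl where they are.

Things in the scene. Friction and masses are not known exactly. Their poses are not given: they have to be found in the camera images.
- red_tray: Low open red tray fixed to the bench: 98 mm (its x) by 192 mm (its y), floor 4 mm above the bench, walls and divider 12 mm high, 4 mm thick. The divider at y = 0 makes two halves, 90 mm square inside, centred at x = 0, y = +47 and -47 mm. A round cork mat (72 mm across, flush) marks the half at y = +47; the half at y = -47 is plain. Origin: centre of its underside; z up.
- grey_tray: Low open grey tray fixed to the bench: 98 mm (its x) by 192 mm (its y), floor 4 mm above the bench, walls and divider 12 mm high, 4 mm thick. The divider at y = 0 makes two halves, 90 mm square inside, centred at x = 0, y = +47 and -47 mm. A round cork mat (72 mm across, flush) marks the half at y = -47; the half at y = +47 is plain. Origin: centre of its underside; z up.
- blue_jar_center (a point): Blue closed plastic glaze jar standing upright, a blue body and lid with a white paper label round it: 46 mm diameter (lid 43 mm), 72 mm high, about 0.14 kg. The point is its centre, 36 mm above its underside; z up.
- yellow_jar_center (a point): Yellow closed plastic glaze jar standing upright, a yellow body and lid with a white paper label round it: 46 mm diameter (lid 43 mm), 72 mm high, about 0.14 kg. The point is its centre, 36 mm above its underside; z up.
- green_jar_center (a point): Green closed plastic glaze jar standing upright, a green body and lid with a white paper label round it: 46 mm diameter (lid 43 mm), 72 mm high, about 0.14 kg. The point is its centre, 36 mm above its underside; z up. Not part of either kit: it stays where it is.
- tile_center (a point): Terracotta test tile standing on an L foot: an upright plate 12 mm thick (its x), 60 mm wide (its y), 74 mm high, white glaze patches on both faces; the foot, 10 mm high, reaches out 26 mm beyond the plate's face on the -x side only. About 0.12 kg. The point is the centre of the plate, 37 mm above the underside; z up. Take it across its 12 mm thickness.
- pot_center (a point): White ceramic pot, open at the top, 56 mm outside diameter, 66 mm high, wall 4 mm (mouth 48 mm), about 0.14 kg. The point is on its axis, half-way up, 33 mm above its underside; z up.
- lid_knob (a point): Lid of the white pot, upright on the bench: white disc 62 mm across, 6 mm thick; blue round knob on top, 16 mm across, 28 mm high; below, a tapered plug 5 mm deep (32 to 40 mm across) that drops into the pot's mouth. 0.06 kg. The point is on the knob's axis, 22 mm above the disc's top, 33 mm above the bench at the start and 61 mm above the pot's centre when the lid is on; z up.
- brush_tub: White and orange plastic tub with brushes standing in it, 92 mm across, 90 mm high, about 190 mm with the brushes, beyond the trays. Stays where it is. Origin: centre of its underside.
- bowl: Blue glazed bowl, 110 mm across and 45 mm high, off to the right of the bench. Stays where it is. Origin: centre of its underside.
Not all that is in view belongs to the job. There is more than one size of the part that bears yellow_jar_center; the job needs the middle-sized.

How it is judged:
By the outcome, as a careful person would: the job done as asked, in the order asked, and still so for the second after the job is handed in, with the robot touching nothing.
It also fails if it takes over 128 s, if anything falls off the work surface, if the arm or the gripper's body presses on something with over 40 N, if the wrist force passes 120 N, or if a joint passes its speed limit or range.

## Working session

There is one attempt and no reset: what is moved stays moved. The work goes in short steps, Python scripts to look and compute and a tool call to move; the robot and the scene stay as the last step left them, time stands still between calls to the robot, and variables do not carry over. Pictures are saved under pics/ and viewed, at most 14 in all, crops included, and the job is handed in when it is done.

Besides the shell and the picture viewer there is one more tool, called after "Call:" as name(argument=value, ...) on one line, values as JSON. arm_command: Moves the arm, as the interface text tells. Its arguments: {"type":"object","properties":{"rows":{"type":"array"}},"required":["rows"]}

```bash
ls; mkdir -p pics; cat > h.py <<'E'
import numpy as np, cv2
from plant import manip
from scipy.spatial.transform import Rotation as R
def save(cam,name):
    im=manip.camera(cam); cv2.imwrite('pics/'+name+'.png',im[:,:,::-1]); return im
def pose(cam,st=None):
    m=manip.camera_model(cam)
    if 'world_from_camera' in m: return m,np.array(m['world_from_camera'])
    st=st or manip.get_state()
    T=np.eye(4);T[:3,:3]=R.from_quat(st['eef_rot']).as_matrix();T[:3,3]=st['ee_pos']
    return m,T@np.array(m['T_tool_cam'])
def ray(cam,px,st=None):
    m,T=pose(cam,st);K=np.array(m['K'])
    d=np.array([(px[0]-K[0,2])/K[0,0],(px[1]-K[1,2])/K[1,1]]);u=d.copy()
    for _ in range(20): u=d/(1+m['k1']*(u@u))
    return T[:3,3],T[:3,:3]@np.array([u[0],-u[1],-1])
def at(cam,px,z,st=None):
    o,d=ray(cam,px,st); return o+d*(z-o[2])/d[2]
def proj(cam,p,st=None):
    m,T=pose(cam,st);K=np.array(m['K']);c=np.linalg.inv(T)@np.r_[p,1]
    u=np.array([c[0],-c[1]])/-c[2];u=u*(1+m['k1']*(u@u)); return K[:2,:2]@u+K[:2,2]
E
python3 - <<'E'
from h import *
for c in('top','side'):
    save(c,c+'0'); m,T=pose(c); print(c,T[:3,3].round(3),-T[:3,2].round(2),m['K'][0][0])
Z=dict(red_tray=0,grey_tray=0,blue_jar_center=.036,yellow_jar_center=.036,green_jar_center=.036,tile_center=.037,pot_center=.033,lid_knob=.033,brush_tub=0,bowl=0)
for n,z in Z.items():
  for c in('top','side'):
    for d in manip.pinpoint(n,c)[:4]:
        print(n,c,round(d['score'],2),np.round(d['position']),at(c,d['position'],z).round(3)[:2])
E
```

```text
pics
top [ 0.459 -0.054  1.081] [ 0.09 -0.04 -1.  ] 392.19180559677363
side [ 0.015 -0.819  0.594] [ 0.51  0.71 -0.48] 509.5437013298264
red_tray top 0.84 [185. 187.] [0.62  0.173]
red_tray side 0.92 [250. 202.] [0.612 0.184]
grey_tray top 0.63 [307. 195.] [ 0.602 -0.167]
grey_tray side 0.58 [335. 269.] [ 0.595 -0.172]
blue_jar_center side 0.61 [264. 278.] [ 0.432 -0.157]
yellow_jar_center top 0.82 [225. 252.] [0.442 0.055]
yellow_jar_center top 0.8 [202. 290.] [0.342 0.112]
yellow_jar_center top 0.43 [239. 217.] [0.535 0.02 ]
yellow_jar_center side 0.97 [216. 232.] [0.442 0.047]
yellow_jar_center side 0.76 [159. 231.] [0.342 0.124]
yellow_jar_center side 0.76 [261. 228.] [0.53  0.005]
green_jar_center top 0.54 [177. 253.] [0.437 0.181]
green_jar_center top 0.46 [267. 255.] [ 0.435 -0.056]
green_jar_center side 0.72 [189. 215.] [0.427 0.149]
tile_center top 0.91 [354. 258.] [ 0.43  -0.288]
tile_center side 0.86 [297. 312.] [ 0.423 -0.274]
pot_center top 0.69 [264. 253.] [ 0.44  -0.049]
pot_center side 0.89 [239. 257.] [ 0.433 -0.063]
pot_center side 0.6 [297. 314.] [ 0.423 -0.273]
lid_knob top 0.78 [142. 259.] [0.421 0.273]
lid_knob side 0.44 [167. 197.] [0.426 0.273]
brush_tub top 0.74 [241. 131.] [0.78  0.022]
brush_tub side 0.83 [340. 206.] [0.787 0.035]
bowl top 0.83 [387. 215.] [ 0.549 -0.39 ]
bowl side 0.88 [397. 341.] [ 0.544 -0.397]
bowl side 0.16 [338. 206.] [0.784 0.038]
```

View pics/top0.png

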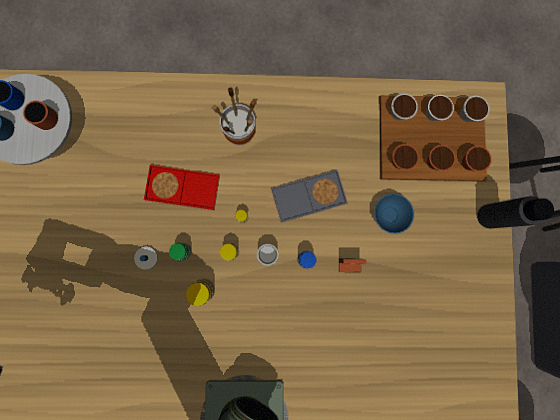

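View pics/side0.png

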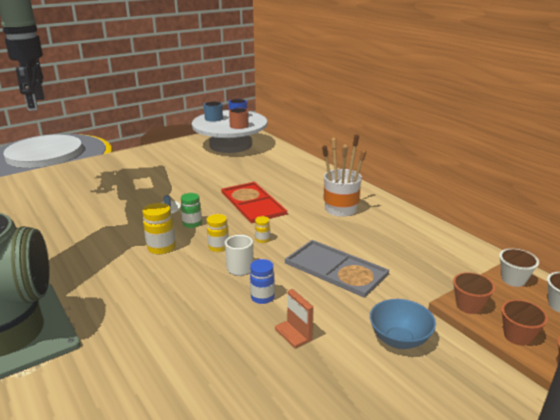

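```bash
python3 - <<'E'
import cv2
a=cv2.imread('pics/top0.png')[130:320,100:420]; b=cv2.imread('pics/side0.png')[170:350,120:420]
cv2.imwrite('pics/c1.png',cv2.resize(a,None,fx=2.5,fy=2.5,interpolation=2)); cv2.imwrite('pics/c2.png',cv2.resize(b,None,fx=2.6,fy=2.6,interpolation=2))
E
```

```text
(no output)
```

View pics/c2.png

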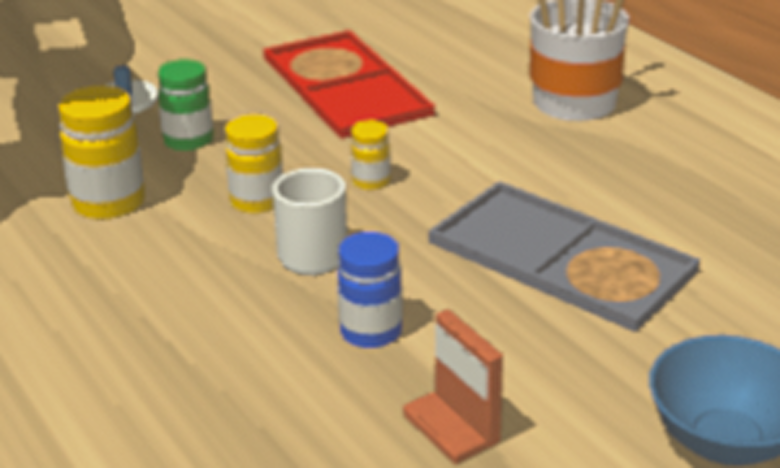

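View pics/c1.png

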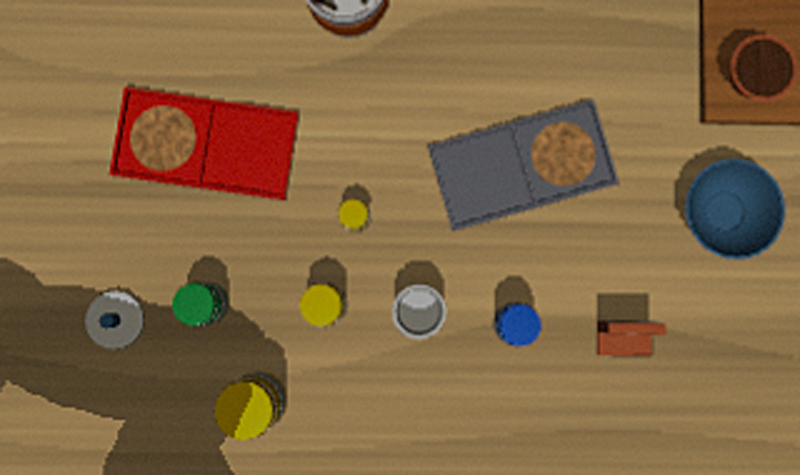

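Yellow candidates (top picture): large jar at (202,290), middle at (225,252), small at (239,217). I choose the middle one, which is the same height as the green and blue jars. The crops confirm it. Decoys I'm ignoring: jars on the turntable at far left and pots on the board at right. The tile's foot points toward the robot, and the lid is at (145,257).

```bash
cat > seg.py <<'E'
from h import *
def hsvmask(im,h0,h1,s0=120,v0=40):
    return cv2.inRange(cv2.cvtColor(im,cv2.COLOR_RGB2HSV),(h0,s0,v0),(h1,255,255))
def traced(n,cam,near=None,i=0):
    ds=manip.trace(n,cam)
    if near is not None: ds.sort(key=lambda d:np.hypot(d['rect'][0]+d['rect'][2]/2-near[0],d['rect'][1]+d['rect'][3]/2-near[1]))
    return ds[i]
def tray(n,cam,near,st=None):
    d=traced(n,cam,near); c,_=cv2.findContours(np.uint8(d['region']),0,1)
    c=max(c,key=cv2.contourArea)[:,0].astype(float)
    w=np.array([at(cam,p,.010,st)[:2] for p in c]).astype(np.float32)
    return d['score'],cv2.minAreaRect(w)
E
python3 - <<'E'
from seg import *
print(manip.get_state()['eef_rot'].__repr__(), np.array(manip.camera_model('wrist')['T_tool_cam']).round(3).tolist())
im=manip.camera('top')
for n,p in(('red_tray',(185,187)),('grey_tray',(307,195))): print(n,tray(n,'top',p))
for n,p,z in(('blue_jar_center',(307,260),.06),('yellow_jar_center',(225,252),.06),('pot_center',(267,254),.06),('tile_center',(354,258),.03),('lid_knob',(142,259),.008)):
    try:
        d=traced(n,'top',p); c,_=cv2.findContours(np.uint8(d['region']),0,1);c=max(c,key=cv2.contourArea)[:,0]
        w=np.array([at('top',q,z)[:2] for q in c]).astype(np.float32)
        print(n,d['score'],d['rect'],cv2.minAreaRect(w))
    except Exception as e: print(n,e)
m=cv2.inRange(im[240:275,290:320].astype(int)[...,2]-im[240:275,290:320,0].astype(int),60,255)
ys,xs=np.nonzero(m);print('blue',xs.mean()+290,ys.mean()+240,at('top',(xs.mean()+290,ys.mean()+240),.065))
E
```

```text
array([1.92697635e-01, 9.81258182e-01, 4.53820480e-05, 3.09900689e-06]) [[0.001, 0.964, 0.266, 0.067], [1.0, -0.001, 0.001, 0.0], [0.002, 0.266, -0.964, -0.153], [0.0, 0.0, 0.0, 1.0]]
red_tray (0.57, ((0.6178554892539978, 0.18050315976142883), (0.19868090748786926, 0.09949452430009842), 82.3896484375))
grey_tray (0.94, ((0.6001162528991699, -0.17252042889595032), (0.10256032645702362, 0.1959233582019806), 16.14322853088379))
blue_jar_center 0.75 [299.4, 251.7, 19.9, 15.5] ((0.42620187997817993, -0.16004151105880737), (0.041246552020311356, 0.04686553031206131), 0.38876527547836304)
yellow_jar_center 0.71 [218.4, 241.5, 20.9, 19.2] ((0.4448184072971344, 0.04190549999475479), (0.046213746070861816, 0.051504671573638916), 0.5625341534614563)
pot_center list index out of range
tile_center 0.58 [341.7, 259.1, 24.6, 13.4] ((0.41162529587745667, -0.28427162766456604), (0.03456868976354599, 0.07051423192024231), 0.40747272968292236)
lid_knob 0.92 [132.6, 246.6, 22.4, 18.2] ((0.4249163269996643, 0.2698802053928375), (0.057571228593587875, 0.05778355896472931), 46.38984298706055)
blue 307.4225352112676 259.61502347417843 [ 0.42476257 -0.16059373  0.065     ]
```

Call:
arm_command(rows=[[[0.013,-0.043,0,0,0,-0.074,0.085],[0.013,-0.043,0,0,0,-0.074,0.085],[0.013,-0.043,0,0,0,-0.074,0.085],[0.013,-0.043,0,0,0,-0.074,0.085],[0.013,-0.043,0,0,0,-0.074,0.085],[0.013,-0.043,0,0,0,-0.074,0.085],[0.013,-0.043,0,0,0,-0.074,0.085],[0.013,-0.043,0,0,0,-0.074,0.085],[0.013,-0.043,0,0,0,-0.074,0.085],[0.013,-0.043,0,0,0,-0.074,0.085],[0.013,-0.043,0,0,0,-0.074,0.085],[0.013,-0.043,0,0,0,-0.074,0.085],[0.013,-0.043,0,0,0,-0.074,0.085],[0.013,-0.043,0,0,0,-0.074,0.085],[0.013,-0.043,0,0,0,-0.074,0.085],[0.013,-0.043,0,0,0,-0.074,0.085],[0,0,0,0,0,0,0.085],[0,0,0,0,0,0,0.085]]])

```text
t: 3.3
ee_pos: [0.4252, -0.1562, 0.2219]
eef_rot: [0.708, 0.706, -0.0, -0.001]
ft_force: [-0.8, 0.4, -0.0]
grip_width: 0.0853
gripper_force: 0.0
```

```bash
python3 - <<'E'
from seg import *
st=manip.get_state(); im=save('wrist','w1')
print(st['ee_pos'],R.from_quat(st['eef_rot']).as_matrix()[:2,1])
for n,z in(('blue_jar_center',.036),('pot_center',.033),('tile_center',.037)):
    for d in manip.pinpoint(n,'wrist')[:3]: print(n,d['score'],d['position'],at('wrist',d['position'],z,st))
E
```

```text
[ 0.42523482 -0.1562319   0.22185053] [ 0.9999957 -0.0028336]
blue_jar_center 0.64 [279.3, 184.3] [ 0.42288869 -0.1610435   0.036     ]
pot_center 0.71 [298.1, 70.7] [ 0.44025693 -0.05684006  0.033     ]
tile_center 0.93 [280.4, 298.8] [ 0.42360542 -0.28515017  0.037     ]
```

View pics/w1.png

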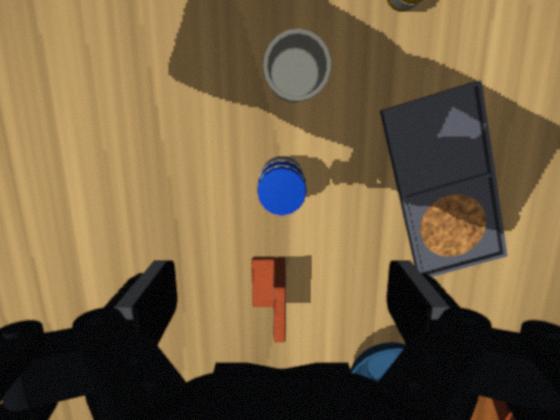

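Wrist view: blue lid at (282,190), pot rim at (297,65), tile plate at about (280,300) with its foot to the left (-x), and the grey tray with its mat at (453,225).

```bash
python3 - <<'E'
from seg import *
st=manip.get_state(); im=cv2.imread('pics/w1.png')[:,:,::-1].astype(int)
P=lambda p,z:at('wrist',p,z,st)[:2].round(4)
m=np.uint8((im[...,2]>im[...,0]+100)&(im[...,2]>150)); m[330:]=0
ys,xs=np.nonzero(m); print('blue lid',xs.mean(),ys.mean(),np.ptp(xs),np.ptp(ys),P((xs.mean(),ys.mean()),.071), 'bottom/right extents',P((xs.max(),190),.072),P((xs.min(),190),.072),P((282,ys.max()),.072))
print('pot',P((297,65),.066),P((264.5,65),.066),P((330.5,65),.066))
for q in((274,341),(285,341),(252,306),(252,260)): print('tile',q,P(q,.074 if q[1]>330 else .01))
print('mat',P((453,225),.004))
print('tray',tray('grey_tray','wrist',(445,180),st) if manip.camera('wrist') is not None else 0)
E
```

```text
blue lid 281.18522930315663 191.25908278737344 46 45 [ 0.4248 -0.1583] bottom/right extents [ 0.4448 -0.1569] [ 0.4045 -0.1569] [ 0.4256 -0.1788]
pot [ 0.4375 -0.0538] [ 0.411  -0.0539] [ 0.4648 -0.0538]
tile (274, 341) [ 0.4179 -0.3088]
tile (285, 341) [ 0.4288 -0.3088]
tile (252, 306) [ 0.3912 -0.3089]
tile (252, 260) [ 0.3924 -0.2511]
mat [ 0.6144 -0.2117]
tray (0.58, ((0.5988829731941223, -0.16996511816978455), (0.1017955094575882, 0.19497114419937134), 17.049930572509766))
```

Call:
arm_command(rows=[[[0,-0.003,-0.04,0,0,0,0.075],[0,0,-0.045,0,0,0,0.075],[0,0,-0.045,0,0,0,0.075],[0,0,-0.03,0,0,0,0.075],[0,0,-0.02,0,0,0,0.075],[0,0,0,0,0,0,0.075],[0,0,0,0,0,0,0.03],[0,0,0,0,0,0,0.03],[0,0,0,0,0,0,0.03],[0,0,0,0,0,0,0.03],[0,0,0,0,0,0,0.03],[0,0,0,0,0,0,0.03],[0,0,0,0,0,0,0.03]]])

```text
t: 4.9
ee_pos: [0.4264, -0.159, 0.0439]
eef_rot: [0.707, 0.707, 0.001, 0.002]
ft_force: [-1.3, 0.5, 5.9]
grip_width: 0.0409
gripper_force: 60.1
```

Call:
arm_command(rows=[[[0,0,0.03,0,0,0,0.03],[0,0,0.045,0,0,0,0.03],[0,0,0.045,0,0,0,0.03],[0,0,0.04,0,0,0,0.03],[0.019,0.037,0,0,0,0,0.03],[0.019,0.037,0,0,0,0,0.03],[0.019,0.037,0,0,0,0,0.03],[0.019,0.037,0,0,0,0,0.03],[0.019,0.037,0,0,0,0,0.03],[0.019,0.037,0,0,0,0,0.03],[0.019,0.037,0,0,0,0,0.03],[0.019,0.037,0,0,0,0,0.03],[0,0,0,0,0,0,0.03],[0,0,0,0,0,0,0.03]]])

```text
t: 6.3
ee_pos: [0.5772, 0.1378, 0.2022]
eef_rot: [0.707, 0.707, -0.0, 0.0]
ft_force: [-0.7, -1.1, -1.3]
grip_width: 0.0411
gripper_force: 61.5
```

```bash
cat > red.py <<'E'
from seg import *
import sys
st=manip.get_state(); im=save('wrist',sys.argv[1]).astype(int)
print(st['ee_pos'],st['grip_width'],R.from_quat(st['eef_rot']).as_matrix()[:2,1])
print('tray',tray('red_tray','wrist',(280,150),st))
hsv=cv2.cvtColor(np.uint8(im),cv2.COLOR_RGB2HSV)
m=np.uint8((im[...,0]>im[...,1]+70)&(im[...,1]<60)); m=cv2.morphologyEx(m,cv2.MORPH_OPEN,np.ones((5,5)))
c,_=cv2.findContours(m,0,1); c=np.vstack([k for k in c if cv2.contourArea(k)>800])[:,0]
w=np.float32([at('wrist',p,.012,st)[:2] for p in c]); print('red px',cv2.minAreaRect(w), w.min(0),w.max(0))
E
python3 red.py w2
```

```text
[0.57718007 0.13784281 0.20220729] 0.04114140040524338 [9.99999659e-01 7.96779798e-04]
tray (0.96, ((0.6173528432846069, 0.18147045373916626), (0.19468022882938385, 0.10073930025100708), 82.39048767089844))
red px ((0.6171647906303406, 0.18151459097862244), (0.19085735082626343, 0.09729068726301193), 82.72317504882812) [0.56173575 0.08211747] [0.6767712  0.28140613]
```

View pics/w2.png

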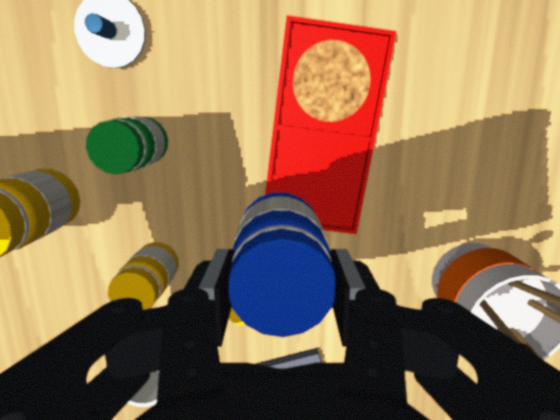

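Call:
arm_command(rows=[[[0.015,0.03,0,0,0,0,0.03],[0.016,0.03,0,0,0,0,0.03],[0.015,0.03,0,0,0,0,0.03],[0,0,-0.045,0,0,0,0.03],[0,0,-0.045,0,0,0,0.03],[0,0,-0.035,0,0,0,0.03],[0,0,-0.018,0,0,0,0.03],[0,0,-0.006,0,0,0,0.03],[0,0,-0.003,0,0,0,0.03],[0,0,-0.001,0,0,0,0.03],[0,0,0,0,0,0,0.03]]])

```text
t: 7.5
ee_pos: [0.6243, 0.2273, 0.0507]
eef_rot: [0.708, 0.707, 0.001, 0.001]
ft_force: [0.4, 0.2, -1.6]
grip_width: 0.0408
gripper_force: 61.6
```

Call:
arm_command(rows=[[[-0.001,0.001,-0.001,0,0,0,0.03],[0,0,-0.001,0,0,0,0.03],[0,0,0,0,0,0,0.03]]])

```text
t: 7.8
ee_pos: [0.6227, 0.2286, 0.0481]
eef_rot: [0.707, 0.707, 0.001, 0.0]
ft_force: [-0.4, 0.4, 2.4]
grip_width: 0.0413
gripper_force: 61.9
```

Contact. Release, rise, and go toward the tile.

Call:
arm_command(rows=[[[0,0,0,0,0,0,0.05],[0,0,0,0,0,0,0.065],[0,0,0,0,0,0,0.07],[0,0,0.02,0,0,0,0.07],[0,0,0.045,0,0,0,0.07],[0,0,0.045,0,0,0,0.07],[0,0,0.045,0,0,0,0.07],[-0.01,-0.03,0.01,0,0,0,0.07],[0,0,0,0,0,0,0.07]]])

```text
t: 8.7
ee_pos: [0.6129, 0.1963, 0.2156]
eef_rot: [0.708, 0.706, 0.002, 0.002]
ft_force: [-1.2, 0.0, -0.6]
grip_width: 0.0701
gripper_force: 0.0
```

```bash
python3 - <<'E'
from seg import *
st=manip.get_state(); im=save('wrist','w3').astype(int)
print(st['ee_pos'])
m=np.uint8((im[...,2]>im[...,0]+100)&(im[...,2]>150)); m[330:]=0
n,l,s,c=cv2.connectedComponentsWithStats(m)
for i in range(1,n):
    if s[i,4]>100: print(s[i],c[i],at('wrist',c[i],.075,st))
for d in manip.pinpoint('blue_jar_center','wrist'): print(d['score'],d['position'],at('wrist',d['position'],.04,st))
E
```

```text
[0.61288976 0.19625807 0.21555379]
[ 266  127   51   51 2032] [290.83562992 151.99606299] [0.62128038 0.22805085 0.075     ]
```

View pics/w3.png

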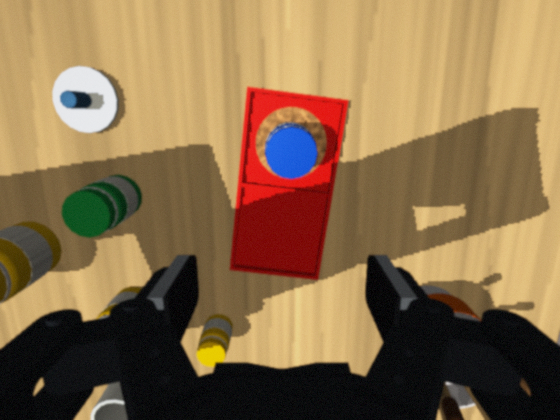

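Call:
arm_command(rows=[[[-0.016,-0.04,0,0,0,0,0.06],[-0.016,-0.04,0,0,0,0,0.06],[-0.016,-0.04,0,0,0,0,0.06],[-0.016,-0.04,0,0,0,0,0.06],[-0.016,-0.04,0,0,0,0,0.06],[-0.016,-0.04,0,0,0,0,0.06],[-0.016,-0.04,0,0,0,0,0.06],[-0.016,-0.04,0,0,0,0,0.06],[-0.016,-0.04,0,0,0,0,0.06],[-0.016,-0.04,0,0,0,0,0.06],[-0.016,-0.04,0,0,0,0,0.06],[-0.014,-0.036,0,0,0,0,0.06],[0,0,-0.02,0,0,0,0.06],[0,0,-0.04,0,0,0,0.06],[0,0,0,0,0,0,0.06],[0,0,0,0,0,0,0.06]]])

```text
t: 10.4
ee_pos: [0.4224, -0.2771, 0.1514]
eef_rot: [0.707, 0.707, -0.0, -0.001]
ft_force: [-0.3, 0.4, -0.0]
grip_width: 0.06
gripper_force: 0.0
```

```bash
python3 - <<'E'
from seg import *
st=manip.get_state(); im=save('wrist','w4')
print(st['ee_pos'],R.from_quat(st['eef_rot']).as_matrix()[:2,1])
for d in manip.pinpoint('tile_center','wrist'): print(d['score'],d['position'],at('wrist',d['position'],.037,st))
E
```

```text
[ 0.42244028 -0.2771216   0.15137854] [ 9.99997525e-01 -4.73394216e-04]
0.89 [284.5, 205.6] [ 0.42448033 -0.28362643  0.037     ]
```

View pics/w4.png

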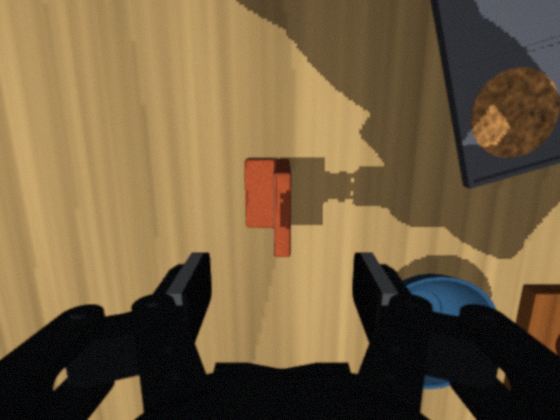

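The tile is centred between the fingers, its plate straight at (283,215).

Call:
arm_command(rows=[[[0.001,-0.004,-0.03,0,0,0,0.06],[0,0,-0.04,0,0,0,0.06],[0,0,-0.02,0,0,0,0.06],[0,0,-0.006,0,0,0,0.06],[0,0,0,0,0,0,0.06],[0,0,0,0,0,0,0.005],[0,0,0,0,0,0,0.005],[0,0,0,0,0,0,0.005],[0,0,0,0,0,0,0.005],[0,0,0,0,0,0,0.005],[0,0,0,0,0,0,0.005],[0,0,0,0,0,0,0.005],[0,0,0,0,0,0,0.005],[0,0,0,0,0,0,0.005]]])

```text
t: 11.9
ee_pos: [0.424, -0.2821, 0.0573]
eef_rot: [0.707, 0.707, 0.0, 0.001]
ft_force: [-0.9, 0.2, 5.8]
grip_width: 0.0099
gripper_force: 59.5
```

Call:
arm_command(rows=[[[0,0,0.02,0,0,0,0.005],[0,0,0.045,0,0,0,0.005],[0,0,0.045,0,0,0,0.005],[0.01,0.02,0.03,0,0,-0.01,0.005],[0.019,0.04,0,0,0,-0.012,0.005],[0.019,0.04,0,0,0,-0.012,0.005],[0.019,0.04,0,0,0,-0.012,0.005],[0.019,0.04,0,0,0,-0.012,0.005],[0.019,0.04,0,0,0,-0.012,0.005],[0.019,0.04,0,0,0,-0.012,0.005],[0.019,0.04,0,0,0,-0.012,0.005],[0.019,0.04,0,0,0,-0.012,0.005],[0.019,0.038,0,0,0,-0.012,0.005],[0.019,0.037,0,0,0,-0.012,0.005],[0,0,-0.04,0,0,0,0.005],[0,0,-0.03,0,0,0,0.005],[0,0,0,0,0,0,0.005],[0,0,0,0,0,0,0.005]]])

```text
t: 13.7
ee_pos: [0.6235, 0.1332, 0.1263]
eef_rot: [0.752, 0.659, -0.0, -0.0]
ft_force: [1.2, 0.1, -0.6]
grip_width: 0.0099
gripper_force: 58.9
```

```bash
python3 red.py w5
```

```text
[0.62347631 0.13323315 0.12634318] 0.009850286354068687 [ 0.99141556 -0.13074797]
tray (0.93, ((0.6163769364356995, 0.17849838733673096), (0.18786300718784332, 0.10035160928964615), 82.7220458984375))
red px ((0.6773684620857239, 0.1385044902563095), (0.24981962144374847, 0.22847577929496765), 82.50274658203125) [0.55698997 0.0015587 ] [0.7780961  0.27712375]
```

View pics/w5.png

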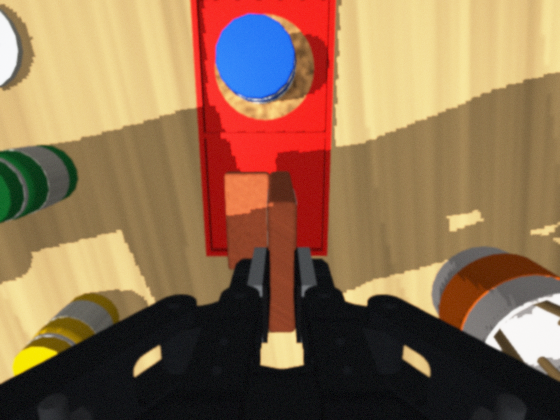

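The tile hangs upright, aligned over the plain half.

Call:
arm_command(rows=[[[0,0.001,-0.03,0,0,0,0.005],[0,0,-0.02,0,0,0,0.005],[0,0,-0.009,0,0,0,0.005],[0,0,-0.004,0,0,0,0.005],[0,0,-0.001,0,0,0,0.005],[0,0,-0.001,0,0,0,0.005],[0,0,0,0,0,0,0.005]]])

```text
t: 14.5
ee_pos: [0.6241, 0.1344, 0.0622]
eef_rot: [0.752, 0.659, 0.001, 0.001]
ft_force: [0.0, 0.7, -0.8]
grip_width: 0.01
gripper_force: 58.9
```

Call:
arm_command(rows=[[[0,0,-0.001,0,0,0,0.005],[0,0,0,0,0,0,0.005],[0,0,0,0,0,0,0.03],[0,0,0,0,0,0,0.045],[0,0,0,0,0,0,0.045],[0,0,0.02,0,0,0,0.045],[0,0,0.045,0,0,0,0.045],[0,0,0.045,0,0,0,0.05],[-0.02,-0.02,0.035,0,0,0.02,0.06],[-0.04,-0.02,0,0,0,0.05,0.075],[-0.04,-0.02,0,0,0,0.06,0.075],[-0.035,-0.015,0,0,0,0,0.075],[-0.03,-0.014,0,0,0,0,0.075],[-0.015,0,0,0,0,0,0.075],[0,0,0,0,0,0,0.075],[0,0,0,0,0,0,0.075]]])

```text
t: 16.1
ee_pos: [0.4448, 0.0458, 0.2055]
eef_rot: [0.707, 0.707, 0.001, 0.001]
ft_force: [0.4, -0.1, 1.1]
grip_width: 0.0747
gripper_force: 0.0
```

```bash
python3 - <<'E'
from seg import *
st=manip.get_state(); im=save('wrist','w6').astype(int)
print(st['ee_pos'],R.from_quat(st['eef_rot']).as_matrix()[:2,1])
for n,z in(('yellow_jar_center',.036),('tile_center',.041),('blue_jar_center',.04),('pot_center',.033)):
    for d in manip.pinpoint(n,'wrist')[:3]: print(n,d['score'],d['position'],at('wrist',d['position'],z,st))
m=np.uint8((im[...,0]>150)&(im[...,1]>120)&(im[...,2]<50)); n,l,s,c=cv2.connectedComponentsWithStats(m)
for i in range(1,n):
    if s[i,4]>100: print(s[i],c[i],at('wrist',c[i],.071,st))
E
```

```text
[0.44475379 0.04579635 0.2055072 ] [ 9.99997430e-01 -6.49248755e-04]
yellow_jar_center 0.63 [376.8, 206.4] [0.53498242 0.02308675 0.036     ]
tile_center 0.88 [493.5, 84.8] [0.62563094 0.13195019 0.041     ]
pot_center 0.9 [275.7, 281.3] [ 0.439228   -0.05625033  0.033     ]
```

View pics/w6.png

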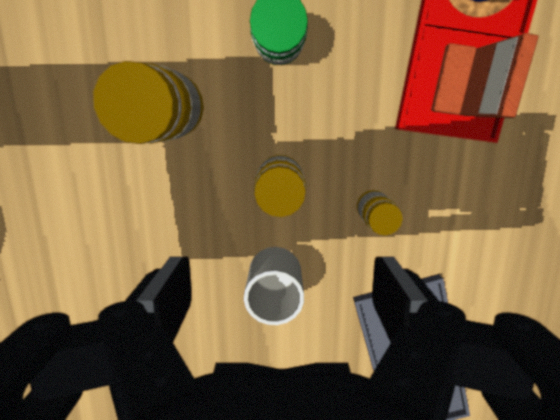

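The tile stands in the red tray's plain half. The middle yellow lid is at (280,191), between the small (382,217) and large (135,102) ones. The pot rim is at (274,298).

```bash
python3 - <<'E'
from h import *
st=manip.get_state()
print(at('wrist',(280,191),.072,st),at('wrist',(255,191),.072,st),at('wrist',(305,191),.072,st),at('wrist',(274,298),.066,st))
E
```

```text
[0.44308326 0.04634718 0.072     ] [0.42245089 0.04634211 0.072     ] [0.46371533 0.04635336 0.072     ] [ 0.43745759 -0.05589563  0.066     ]
```

Call:
arm_command(rows=[[[-0.002,0,-0.04,0,0,0,0.066],[0,0,-0.045,0,0,0,0.066],[0,0,-0.045,0,0,0,0.066],[0,0,-0.023,0,0,0,0.066],[0,0,-0.01,0,0,0,0.066],[0,0,0,0,0,0,0.066],[0,0,0,0,0,0,0.03],[0,0,0,0,0,0,0.03],[0,0,0,0,0,0,0.03],[0,0,0,0,0,0,0.03],[0,0,0,0,0,0,0.03],[0,0,0,0,0,0,0.03]]])

```text
t: 17.55
ee_pos: [0.443, 0.0455, 0.0438]
eef_rot: [0.707, 0.707, 0.002, 0.001]
ft_force: [-0.1, 0.4, 6.4]
grip_width: 0.0409
gripper_force: 60.4
```

Call:
arm_command(rows=[[[0,0,0.03,0,0,0,0.03],[0,0,0.045,0,0,0,0.03],[0,0,0.045,0,0,0,0.03],[0,0,0.035,0,0,0,0.03],[0.021,-0.032,0,0,0,0,0.03],[0.021,-0.032,0,0,0,0,0.03],[0.021,-0.032,0,0,0,0,0.03],[0.021,-0.032,0,0,0,0,0.03],[0.021,-0.032,0,0,0,0,0.03],[0.021,-0.033,0,0,0,0,0.03],[0.021,-0.033,0,0,0,0,0.03],[0.022,-0.034,0,0,0,0,0.03],[0,0,0,0,0,0,0.03],[0,0,-0.045,0,0,0,0.03],[0,0,-0.045,0,0,0,0.03],[0,0,-0.035,0,0,0,0.03],[0,0,-0.018,0,0,0,0.03],[0,0,-0.006,0,0,0,0.03],[0,0,0,0,0,0,0.03],[0,0,0,0,0,0,0.03]]])

```text
t: 19.55
ee_pos: [0.6106, -0.2144, 0.0489]
eef_rot: [0.707, 0.707, 0.0, 0.001]
ft_force: [-0.8, -0.3, -2.2]
grip_width: 0.0409
gripper_force: 61.8
```

Call:
arm_command(rows=[[[0.003,0,0,0,0,0,0.03],[0,0,-0.001,0,0,0,0.03],[0,0,0,0,0,0,0.03],[0,0,0,0,0,0,0.03]]])

```text
t: 19.95
ee_pos: [0.6143, -0.2148, 0.0479]
eef_rot: [0.707, 0.707, 0.001, 0.001]
ft_force: [0.6, 0.9, 2.4]
grip_width: 0.041
gripper_force: 62.1
```

Release, rise, and look back at the grey tray from a lower y.

Call:
arm_command(rows=[[[0,0,0,0,0,0,0.05],[0,0,0,0,0,0,0.065],[0,0,0,0,0,0,0.07],[0,0,0.02,0,0,0,0.07],[0,0,0.045,0,0,0,0.07],[0,0,0.045,0,0,0,0.07],[0,0,0.045,0,0,0,0.07],[-0.02,-0.03,0.02,0,0,0,0.07],[0,0,0,0,0,0,0.07],[0,0,0,0,0,0,0.07]]])

```text
t: 20.95
ee_pos: [0.593, -0.245, 0.2223]
eef_rot: [0.708, 0.706, 0.0, 0.0]
ft_force: [-0.1, 0.5, -0.6]
grip_width: 0.0703
gripper_force: 0.0
```

```bash
python3 - <<'E'
from seg import *
st=manip.get_state(); im=save('wrist','w7').astype(int)
print(st['ee_pos'])
print(tray('grey_tray','wrist',(290,150),st))
for n,z in(('yellow_jar_center',.04),('pot_center',.033)):
    for d in manip.pinpoint(n,'wrist')[:3]: print(n,d['score'],d['position'],at('wrist',d['position'],z,st))
m=np.uint8((im[...,0]>im[...,2]+90)&(im[...,1]>im[...,2]+70)&(im[...,2]<40)); n,l,s,c=cv2.connectedComponentsWithStats(m)
for i in range(1,n):
    if s[i,4]>300: print(s[i],c[i],at('wrist',c[i],.075,st))
E
```

```text
[ 0.59301224 -0.24499541  0.22228962]
(0.78, ((0.5991513729095459, -0.1695033609867096), (0.1005890741944313, 0.19473640620708466), 16.909257888793945))
[ 282  128   50   50 1916] [306.64561587 152.79645094] [ 0.61425931 -0.21465658  0.075     ]
```

View pics/w7.png

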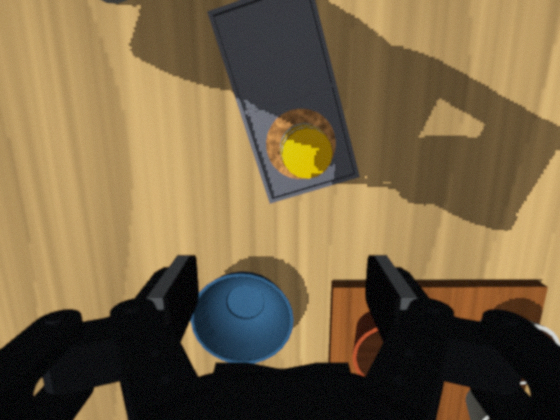

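Call:
arm_command(rows=[[[-0.022,0.027,0,0,0,0,0.082],[-0.022,0.027,0,0,0,0,0.082],[-0.022,0.027,0,0,0,0,0.082],[-0.022,0.027,0,0,0,0,0.082],[-0.022,0.027,0,0,0,0,0.082],[-0.022,0.027,0,0,0,0,0.082],[-0.023,0.028,0,0,0,0,0.082],[0,0,0,0,0,0,0.082],[0,0,-0.04,0,0,0,0.082],[0,0,-0.045,0,0,0,0.082],[0,0,-0.045,0,0,0,0.082],[0,0,0,0,0,0,0.082]]])

```text
t: 22.35
ee_pos: [0.4342, -0.054, 0.0873]
eef_rot: [0.707, 0.707, -0.004, -0.005]
ft_force: [-0.7, -0.6, 0.2]
grip_width: 0.082
gripper_force: 0.0
```

Call:
arm_command(rows=[[[0,0,0,0,0,0,0.082],[0,0,-0.025,0,0,0,0.082],[0,0,-0.02,0,0,0,0.082],[0,0,-0.003,0,0,0,0.082],[0,0,0,0,0,0,0.082],[0,0,0,0,0,0,0.045],[0,0,0,0,0,0,0.045],[0,0,0,0,0,0,0.045],[0,0,0,0,0,0,0.045],[0,0,0,0,0,0,0.045],[0,0,0,0,0,0,0.045],[0,0,0,0,0,0,0.045]]])

```text
t: 23.55
ee_pos: [0.4393, -0.0549, 0.0459]
eef_rot: [0.707, 0.707, 0.001, 0.001]
ft_force: [-1.8, -1.0, 8.4]
grip_width: 0.0525
gripper_force: 61.3
```

Call:
arm_command(rows=[[[0,0,0.02,0,0,0,0.045],[0,0,0.04,0,0,0,0.045],[0,0,0.04,0,0,0,0.045],[0.029,-0.014,0,0,0,0,0.045],[0.029,-0.014,0,0,0,0,0.045],[0.029,-0.014,0,0,0,0,0.045],[0.029,-0.014,0,0,0,0,0.045],[0.031,-0.014,0,0,0,0,0.045],[0,0,0,0,0,0,0.045],[0,0,-0.04,0,0,0,0.045],[0,0,-0.035,0,0,0,0.045],[0,0,-0.014,0,0,0,0.045],[0,0,-0.005,0,0,0,0.045],[0,0,0,0,0,0,0.045],[0,0,0,0,0,0,0.045]]])

```text
t: 25.05
ee_pos: [0.5855, -0.1246, 0.051]
eef_rot: [0.707, 0.707, 0.0, 0.001]
ft_force: [-0.6, 0.1, -0.4]
grip_width: 0.0526
gripper_force: 64.2
```

Call:
arm_command(rows=[[[0,0,-0.001,0,0,0,0.045],[0,0,-0.001,0,0,0,0.045],[0,0,0,0,0,0,0.045],[0,0,0,0,0,0,0.065],[0,0,0,0,0,0,0.078],[0,0,0,0,0,0,0.08],[0,0,0.02,0,0,0,0.08],[0,0,0.045,0,0,0,0.08],[0,0,0.045,0,0,0,0.08],[0,0,0.045,0,0,0,0.08],[-0.02,-0.03,0,0,0,0,0.08],[0,0,0,0,0,0,0.08],[0,0,0,0,0,0,0.08]]])

```text
t: 26.35
ee_pos: [0.565, -0.1549, 0.2029]
eef_rot: [0.708, 0.706, 0.0, -0.0]
ft_force: [0.4, -0.1, 0.6]
grip_width: 0.08
gripper_force: 0.0
```

```bash
python3 - <<'E'
from seg import *
st=manip.get_state(); im=save('wrist','w8')
print(st['ee_pos'])
for d in manip.pinpoint('pot_center','wrist')[:3]: print(d['score'],d['position'],at('wrist',d['position'],.037,st))
g=cv2.cvtColor(im,cv2.COLOR_RGB2GRAY)
c=cv2.HoughCircles(g[:300],cv2.HOUGH_GRADIENT,1,60,param1=100,param2=25,minRadius=20,maxRadius=45)
for q in c[0][:5]: print(q,at('wrist',q[:2],.070,st))
E
```

```text
[ 0.56497731 -0.15488335  0.20286334]
0.85 [305.7, 150.0] [ 0.58651469 -0.12427812  0.037     ]
[305.5 156.5  29.7] [ 0.58421732 -0.12570648  0.07      ]
[340.5 263.5  25.2] [ 0.61635664 -0.21921824  0.07      ]
```

View pics/w8.png

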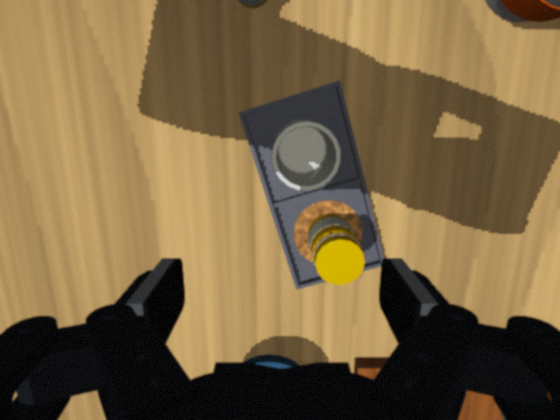

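The pot stands upright in the grey tray's plain half, rim at (306,155), with the yellow jar on its mat. Now the lid.

Call:
arm_command(rows=[[[-0.012,0.035,0,0,0,0,0.05],[-0.012,0.035,0,0,0,0,0.05],[-0.012,0.035,0,0,0,0,0.05],[-0.012,0.035,0,0,0,0,0.05],[-0.012,0.035,0,0,0,0,0.05],[-0.012,0.035,0,0,0,0,0.05],[-0.012,0.035,0,0,0,0,0.05],[-0.012,0.035,0,0,0,0,0.05],[-0.012,0.035,0,0,0,0,0.05],[-0.012,0.036,0,0,0,0,0.05],[-0.012,0.036,0,0,0,0,0.05],[-0.012,0.036,0,0,0,0,0.05],[0,0,-0.04,0,0,0,0.05],[0,0,0,0,0,0,0.05],[0,0,0,0,0,0,0.05]]])

```text
t: 27.95
ee_pos: [0.4209, 0.2683, 0.1625]
eef_rot: [0.707, 0.707, -0.001, -0.0]
ft_force: [0.9, -0.6, 0.3]
grip_width: 0.0503
gripper_force: 0.0
```

```bash
python3 - <<'E'
from seg import *
st=manip.get_state(); im=save('wrist','w9')
print(st['ee_pos'],R.from_quat(st['eef_rot']).as_matrix()[:2,1])
for d in manip.pinpoint('lid_knob','wrist')[:3]: print(d['score'],d['position'],at('wrist',d['position'],.033,st))
g=cv2.cvtColor(im,cv2.COLOR_RGB2GRAY)
c=cv2.HoughCircles(g[:300],cv2.HOUGH_GRADIENT,1,60,param1=100,param2=25,minRadius=30,maxRadius=65)
for q in ([] if c is None else c[0][:5]): print(q,at('wrist',q[:2],.011,st))
d=traced('lid_knob','wrist',(280,200)); print(d['rect'])
c,_=cv2.findContours(np.uint8(d['region']),0,1);c=max(c,key=cv2.contourArea)[:,0]
print(cv2.minEnclosingCircle(np.float32([at('wrist',q,.010,st)[:2] for q in c])))
E
```

```text
[0.42085018 0.26829866 0.16253902] [ 9.99997208e-01 -3.80303160e-04]
0.9 [286.1, 190.5] [0.42424296 0.26997432 0.033     ]
[285.5 181.5  35.4] [0.4239325  0.27291281 0.011     ]
[515.5 240.5  33.6] [0.63494406 0.21809879 0.011     ]
[253.6, 147.7, 68.0, 70.7]
((0.42346373200416565, 0.27178776264190674), 0.032039761543273926)
```

View pics/w9.png

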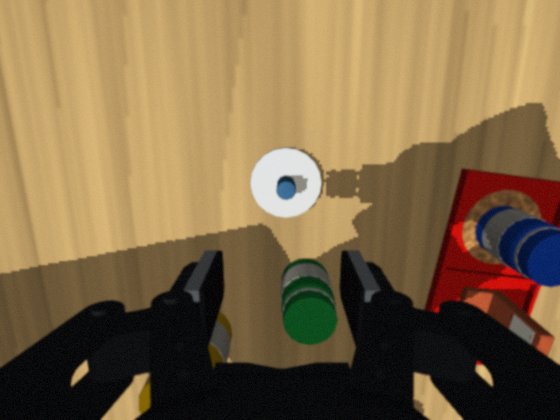

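Call:
arm_command(rows=[[[0.003,0.003,-0.04,0,0,0,0.045],[0,0,-0.045,0,0,0,0.045],[0,0,-0.025,0,0,0,0.045],[0,0,-0.012,0,0,0,0.045],[0,0,-0.005,0,0,0,0.045],[0,0,0,0,0,0,0.045],[0,0,0,0,0,0,0.005],[0,0,0,0,0,0,0.005],[0,0,0,0,0,0,0.005],[0,0,0,0,0,0,0.005],[0,0,0,0,0,0,0.005],[0,0,0,0,0,0,0.005],[0,0,0,0,0,0,0.005]]])

```text
t: 29.4
ee_pos: [0.4244, 0.2713, 0.0361]
eef_rot: [0.707, 0.707, 0.0, 0.0]
ft_force: [-0.3, -0.2, 0.0]
grip_width: 0.0051
gripper_force: 0.0
```

```bash
python3 - <<'E'
from seg import *
st=manip.get_state(); print(st['grip_width'],st['gripper_force'],st['ee_pos'])
im=save('wrist','w10'); save('side','s10'); save('top','t10')
for cam in('wrist','side','top'):
    for d in manip.pinpoint('lid_knob',cam)[:3]: print(cam,d['score'],d['position'],at(cam,d['position'],.033,st))
    for d in manip.trace('lid_knob',cam)[:3]: print(cam,d['score'],d['rect'])
print('knob px of expected', [proj(c,[.424,.271,.033],st) for c in('wrist','side','top')])
E
```

```text
0.005091975872600761 0.0 [0.42441821 0.2713269  0.03611934]
wrist 0.66 [280.1, 254.8] [0.42369214 0.27117735 0.033     ]
wrist 0.67 [223.1, 181.8, 116.0, 108.7]
side 0.66 [167.4, 197.4] [0.42568285 0.26970975 0.033     ]
side 0.45 [163.9, 196.1, 17.0, 14.2]
top 0.85 [143.8, 257.9] [0.42388999 0.26734485 0.033     ]
top 0.72 [309.2, 192.3] [ 0.60444559 -0.16795384  0.033     ]
top 0.78 [139.1, 245.8, 15.8, 25.2]
knob px of expected [array([280.750067  , 255.14678743]), array([166.55198299, 197.38465829]), array([142.40121293, 257.84239185])]
```

Call:
arm_command(rows=[[[0,0,0,0,0,0,0.0],[0,0,0,0,0,0,0.0],[0,0,0,0,0,0,0.0],[0,0,0,0,0,0,0.0]]])

```text
t: 30.25
ee_pos: [0.4244, 0.2713, 0.0362]
eef_rot: [0.707, 0.707, 0.0, 0.0]
ft_force: [-0.6, -0.3, 0.5]
grip_width: -0.0003
gripper_force: 0.0
```

```bash
python3 - <<'E'
import cv2,numpy as np
w=cv2.imread('pics/w10.png')[120:420,120:440]; s=cv2.imread('pics/s10.png')[160:235,120:230]
w=cv2.resize(w,(400,375)); s=cv2.resize(s,(400,273),interpolation=2); s=cv2.copyMakeBorder(s,0,102,0,0,0)
cv2.imwrite('pics/comp.png',np.hstack([w,s]))
E
```

```text
(no output)
```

View pics/comp.png

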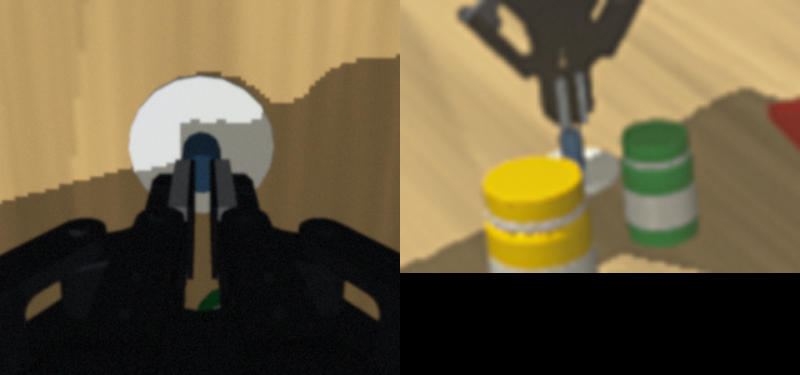

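```bash
python3 - <<'E'
from h import *
st=manip.get_state(); p=np.array(st['ee_pos'])
for z in(-.01,0,.01,.019): print(z,[proj('wrist',p+[dx,dy,-z],st).round(0) for dx,dy in((0,0),(0,.011))],proj('side',p-[0,0,z]).round(1))
for z in(.011,.039): print('knob axis',z,proj('wrist',[.424,.271,z],st).round(0),proj('side',[.424,.271,z]).round(1))
im=manip.camera('side'); cv2.imwrite('pics/s11.png',im[:,:,::-1])
for x in(165,167): print(x,[tuple(int(v) for v in im[r,x]) for r in range(184,212)])
E
```

```text
-0.01 [array([282., 266.]), array([282., 243.])] [166.1 192.5]
0 [array([282., 257.]), array([282., 235.])] [166.5 196.1]
0.01 [array([282., 249.]), array([282., 228.])] [167.  199.8]
0.019 [array([282., 242.]), array([282., 222.])] [167.4 203. ]
knob axis 0.011 [281. 239.] [167.5 205.3]
knob axis 0.039 [281. 260.] [166.3 195.2]
165 [(112, 113, 108), (112, 113, 108), (111, 113, 108), (111, 112, 107), (111, 112, 107), (111, 112, 107), (108, 108, 103), (105, 105, 100), (103, 104, 100), (109, 109, 105), (115, 112, 104), (101, 101, 96), (79, 87, 92), (71, 87, 98), (70, 88, 103), (70, 88, 102), (72, 88, 103), (70, 87, 103), (98, 103, 103), (171, 148, 75), (226, 188, 13), (232, 198, 4), (230, 198, 9), (230, 197, 10), (230, 197, 10), (230, 198, 10), (232, 200, 10), (230, 194, 10)]
167 [(80, 77, 70), (80, 77, 69), (81, 79, 71), (80, 78, 70), (80, 77, 70), (83, 80, 74), (88, 86, 79), (89, 87, 81), (88, 87, 81), (93, 91, 85), (93, 90, 84), (78, 83, 86), (66, 79, 90), (70, 87, 99), (74, 91, 104), (74, 91, 104), (75, 92, 105), (72, 90, 105), (70, 88, 106), (106, 106, 100), (187, 160, 71), (231, 192, 4), (235, 200, 4), (233, 201, 8), (233, 201, 9), (234, 200, 9), (228, 188, 8), (189, 155, 7)]
```

Call:
arm_command(rows=[[[0,0,0.004,0,0,0,0.0],[0,0,0,0,0,0,0.03],[0,0,0,0,0,0,0.04],[0,0,0,0,0,0,0.04],[0,0,-0.01,0,0,0,0.04],[0,0,-0.006,0,0,0,0.04],[0,0,-0.003,0,0,0,0.04],[0,0,0,0,0,0,0.04]]])

```text
t: 31.1
ee_pos: [0.4239, 0.271, 0.0203]
eef_rot: [0.707, 0.707, -0.001, -0.0]
ft_force: [0.4, -0.3, -0.4]
grip_width: 0.0397
gripper_force: 0.0
```

Call:
arm_command(rows=[[[0,0,-0.003,0,0,0,0.04],[0,0,0,0,0,0,0.04],[0,0,0,0,0,0,0.005],[0,0,0,0,0,0,0.005],[0,0,0,0,0,0,0.005],[0,0,0,0,0,0,0.005],[0,0,0,0,0,0,0.005],[0,0,0,0,0,0,0.005]]])

```text
t: 31.9
ee_pos: [0.4245, 0.2714, 0.0184]
eef_rot: [0.707, 0.707, 0.0, 0.0]
ft_force: [-1.4, 0.4, 4.4]
grip_width: 0.013
gripper_force: 58.6
```

Call:
arm_command(rows=[[[0,0,0.02,0,0,0,0.005],[0,0,0.04,0,0,0,0.005],[0,0,0.045,0,0,0,0.005],[0,0,0.035,0,0,0,0.005],[0.0145,-0.036,0,0,0,0,0.005],[0.0145,-0.036,0,0,0,0,0.005],[0.0145,-0.036,0,0,0,0,0.005],[0.0145,-0.036,0,0,0,0,0.005],[0.0145,-0.036,0,0,0,0,0.005],[0.0145,-0.036,0,0,0,0,0.005],[0.0145,-0.036,0,0,0,0,0.005],[0.0145,-0.036,0,0,0,0,0.005],[0.0145,-0.036,0,0,0,0,0.005],[0.0145,-0.036,0,0,0,0,0.005],[0.016,-0.036,0,0,0,0,0.005],[0,0,0,0,0,0,0.005],[0,0,-0.03,0,0,0,0.005],[0,0,-0.02,0,0,0,0.005],[0,0,0,0,0,0,0.005],[0,0,0,0,0,0,0.005]]])

```text
t: 33.9
ee_pos: [0.5854, -0.1243, 0.1081]
eef_rot: [0.707, 0.707, -0.0, -0.0]
ft_force: [-0.9, -0.8, 0.2]
grip_width: 0.0129
gripper_force: 58.7
```

```bash
python3 - <<'E'
from seg import *
st=manip.get_state(); save('wrist','w12'); save('side','s12')
print(st['ee_pos'],st['grip_width'])
z=st['ee_pos'][2]
for c in('wrist','side'):
    for d in manip.pinpoint('lid_knob',c)[:2]: print(c,d['score'],d['position'],at(c,d['position'],z+.0146,st), 'expect',proj(c,np.r_[st['ee_pos'][:2],z+.0146],st))
    for d in manip.pinpoint('pot_center',c)[:2]: print(c,d['score'],d['position'],at(c,d['position'],.037,st))
E
```

```text
[ 0.58535764 -0.124281    0.10810474] 0.012879431088425805
wrist 0.88 [281.0, 273.1] [ 0.58509081 -0.12520587  0.12270474] expect [281.62670723 271.11652363]
side 0.76 [318.9, 210.0] [ 0.58229272 -0.12880769  0.12270474] expect [318.68965903 208.71415273]
side 0.73 [319.1, 246.1] [ 0.58649757 -0.12863986  0.037     ]
```

Call:
arm_command(rows=[[[0,0,-0.01,0,0,0,0.005],[0,0,-0.008,0,0,0,0.005],[0,0,-0.004,0,0,0,0.005],[0,0,-0.002,0,0,0,0.005],[0,0,0,0,0,0,0.005],[0,0,0,0,0,0,0.005]]])

```text
t: 34.8
ee_pos: [0.5855, -0.1247, 0.0841]
eef_rot: [0.707, 0.707, 0.0, 0.0]
ft_force: [0.4, 0.6, -0.2]
grip_width: 0.0127
gripper_force: 58.7
```

Call:
arm_command(rows=[[[0,0,-0.001,0,0,0,0.005],[0,0,0,0,0,0,0.005],[0,0,0,0,0,0,0.005]]])

```text
t: 35.1
ee_pos: [0.5857, -0.1247, 0.0835]
eef_rot: [0.707, 0.707, 0.0, 0.0]
ft_force: [-0.3, -0.2, 1.0]
grip_width: 0.0129
gripper_force: 58.8
```

Call:
arm_command(rows=[[[0,0,0,0,0,0,0.02],[0,0,0,0,0,0,0.035],[0,0,0,0,0,0,0.04],[0,0,0.015,0,0,0,0.04],[0,0,0.035,0,0,0,0.04],[0,0,0.045,0,0,0,0.04],[0,0,0.045,0,0,0,0.04],[-0.035,-0.02,0.01,0,0,0,0.04],[-0.035,-0.02,0,0,0,0,0.04],[-0.035,-0.01,0,0,0,0,0.04],[-0.035,0,0,0,0,0,0.04],[0,0,0,0,0,0,0.04],[0,0,0,0,0,0,0.04]]])

```text
t: 36.4
ee_pos: [0.4454, -0.1748, 0.2336]
eef_rot: [0.708, 0.706, 0.0, 0.001]
ft_force: [0.8, 0.3, -0.6]
grip_width: 0.0395
gripper_force: 0.0
```

```bash
python3 - <<'E'
from seg import *
st=manip.get_state()
ims={c:save(c,c+'F') for c in('wrist','side','top')}
print(st['ee_pos'])
T=dict(blue_jar_center=(.6215,.228,.040),tile_center=(.624,.134,.041),yellow_jar_center=(.6143,-.2147,.040),pot_center=(.5855,-.1246,.037),lid_knob=(.5855,-.1246,.098),green_jar_center=(.437,.165,.036),bowl=(.546,-.393,0),brush_tub=(.783,.028,0))
for n,p in T.items():
  for c in('wrist','side','top'):
    ds=manip.pinpoint(n,c); e=proj(c,p,st)
    if ds:
        d=min(ds,key=lambda d:np.hypot(*(np.array(d['position'])-e))); print(n,c,round(d['score'],2),d['position'],e.round(1),at(c,d['position'],p[2],st)[:2].round(3))
d=[x for x in manip.trace('lid_knob','side') if x['rect'][0]>280]; print('side lid rect',[x['rect'] for x in d])
w=ims['wrist'];m=np.uint8((w.min(2)>150)&(w.max(2)-w.min(2)<25)); n,l,s,cc=cv2.connectedComponentsWithStats(m)
for i in range(1,n):
    if s[i,4]>300:
        k,_=cv2.findContours(np.uint8(l==i),0,1); print('white',s[i],cv2.minEnclosingCircle(np.float32([at('wrist',q,.076,st)[:2] for q in k[0][:,0]])))
E
```

```text
[ 0.44538577 -0.17483565  0.23358865]
blue_jar_center side 0.76 [245.6, 181.4] [244.1 181.5] [0.625 0.226]
blue_jar_center top 0.74 [165.2, 181.3] [161.  183.3] [0.627 0.217]
tile_center wrist 0.68 [422.9, 163.2] [ 512.9 -217.2] [ 0.584 -0.16 ]
tile_center side 0.6 [263.6, 191.6] [264.7 193.9] [0.629 0.147]
tile_center top 0.8 [199.4, 184.0] [196.5 182.9] [0.621 0.126]
yellow_jar_center wrist 0.74 [457.1, 132.1] [446.4 215.9] [ 0.614 -0.131]
yellow_jar_center side 0.65 [354.6, 259.2] [357.4 259.4] [ 0.61  -0.211]
yellow_jar_center top 0.57 [324.7, 188.4] [326.8 188.6] [ 0.615 -0.209]
pot_center side 0.75 [317.4, 244.5] [317.5 245.4] [ 0.588 -0.122]
pot_center top 0.43 [294.4, 199.0] [293.2 198.8] [ 0.585 -0.128]
lid_knob wrist 0.57 [456.5, 130.0] [456.8 129.4] [ 0.585 -0.125]
lid_knob side 0.97 [320.1, 218.4] [318.5 219.6] [ 0.591 -0.123]
lid_knob top 0.7 [294.7, 196.2] [294.9 196. ] [ 0.585 -0.124]
green_jar_center side 0.91 [195.2, 214.3] [190.2 211.4] [0.44  0.145]
green_jar_center top 0.6 [178.8, 254.9] [182.9 253.3] [0.433 0.175]
bowl side 0.87 [398.5, 340.5] [396.5 339.1] [ 0.546 -0.397]
bowl top 0.81 [387.1, 209.5] [387.9 215.9] [ 0.564 -0.391]
brush_tub wrist 0.62 [447.6, 217.7] [632.4 -38.3] [ 0.635 -0.229]
brush_tub side 0.91 [338.5, 209.1] [341.  207.8] [0.773 0.026]
brush_tub top 0.67 [240.9, 132.0] [238.7 129.9] [0.777 0.022]
side lid rect [[302.4, 218.1, 32.5, 23.5]]
white [429 101  52  43 811] ((0.5937737226486206, -0.12458372861146927), 0.02312086895108223)
```

```bash
python3 - <<'E'
import cv2,numpy as np
for c in('side','top'):
    for k in('0','F'):
        i=cv2.imread(f'pics/{c}{k}.png').astype(int); m=(i[...,1]>i[...,2]+40)&(i[...,1]>i[...,0]+20); y,x=np.nonzero(m); print(c,k,len(x),np.median(x),np.median(y),x.min(),x.max(),y.min(),y.max())
E
```

```text
side 0 272 189.0 202.0 181 198 193 226
side F 310 189.0 203.0 181 198 193 226
top 0 225 177.0 251.0 169 187 243 259
top F 230 177.0 251.0 169 187 243 259
```

The green jar hasn't moved and everything is in place, so I'm handing in.

```bash
python3 -c "
from plant import manip
print(manip.close_job())"
```

```text
the job is handed in; nothing more can be done
None
```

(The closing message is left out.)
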